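# Open the child-resistant solvent bottle

### The job

Open the amber solvent bottle that stands in the plywood block: push its red child-resistant cap down and, keeping it pushed, turn it anticlockwise until the thread lets go, without ramming the cap on the glass and without dragging the bottle up out of its well. Lift the cap off and stand it, top upwards, well on the glazed tile. Leave everything else where it is.

Things in the scene. Friction and masses are not known exactly. Their poses are not given: they have to be found in the camera images.
- cap_mid (a point): Red child-resistant cap, a ribbed upright cylinder 48 mm across, 28 mm high, 65 g, on the solvent bottle. Point on its axis half-way up (14 mm from top and lower edge). The frame (z up the axis) is fixed to the hidden threaded inner cap, not to the red shell, which spins on it. The glass bears 35 N of contact force between cap and bottle (press and twist together); half is plenty.
- cap_top (a point): Centre of the cap's red top, 14 mm above its middle. The shell is sprung up: it starts to go down at 7 N and is fully down, 4 mm lower on a hard stop, at 15 N; below about 11 N its drive teeth do not reach the inner cap and it only clicks round (8 clicks a turn), the inner cap staying tight. Play before the teeth drive: up to 20 degrees, to 45 if they meet tip on tip and drop in as it turns.
- cap: The same cap, origin on its axis at the lower edge, z up. Two-start quick thread: driven anticlockwise seen from above (positive about z) the inner cap is free after about 36 degrees and meets a dead stop at about 125, so a quarter turn of the pressed cap is ample. Free, it lifts straight off and clears the mouth in 15 mm. If still locked, turn back unpressed and press and turn again.
- bottle_mouth (a point): Centre of the bottle's rim, inside the cap, 1 mm above the cap's middle; z up, x and y along the sides of the bottle and block. It starts 168 to 176 mm above the underside of the block and goes down with the bottle when the cap is pressed.
- bottle: Amber glass solvent bottle, 62 mm square, 144 mm from base (origin) to rim, round shoulder from 105 mm, 26 mm neck. Upright and unable to turn, a push fit in a rubber-collared well. It is not pushed home: pressed with some 2 to 5 N it sinks 1 to 12 mm, unseen how far, until it rests on the packing in the well; only then does the cap's spring yield. A pull of some 10 to 12 N drags it up.
- block: Plywood bottle block fixed to the table, 106 mm (x) by 216 mm (y) by 60 mm high, origin at the centre of its underside, z up. Two square wells 55 mm either side of the origin along y, floor at 8 mm, 3 mm black rubber collars on top. One well holds the amber solvent bottle, the other the lower green ink bottle, either way round.
- tile: Glazed ceramic tile, white with a blue middle, 150 x 150 x 8 mm, lying fixed on the table; origin at the centre of its underside, z up (top at 8 mm).
- ink_bottle: Green glass ink bottle, 60 mm square, 94 mm high to the top of its black cap, loose in the other well of the block: leave it. Origin at the centre of its underside.
- brush_pot: Terracotta pot, 76 mm across, 100 mm high, with brushes up to 200 mm: leave it. Origin at the centre of its underside.
- bowl: Steel bowl, 130 mm across, 50 mm high: leave it. Origin at the centre of its underside.
- clay_bar0: Fired clay test bar, 70 x 26 x 14 mm: leave it. Origin at the centre of its underside.
- clay_bar1: Fired clay test bar, 70 x 26 x 14 mm: leave it. Origin at the centre of its underside.
- tape: Yellow roll of tape lying flat, 80 mm across, 18 mm high: leave it. Origin at the centre of its underside.
- swatch0: Zigzag-folded card of orange and pink colour swatches, 55 x 160 x 32 mm: leave it. Origin at the centre of its underside.
- swatch1: Zigzag-folded card of mauve and brown colour swatches, 55 x 160 x 32 mm: leave it. Origin at the centre of its underside.
Things that resemble listed ones, but are neither listed nor needed, are in the scene too. What is meant by the cap is not black, and is the larger of those in its own colour. Of the things that look like the tile, the smaller one is meant.

How it is judged:
On the way, in this order (a step that is already met when the one before it is completed fails the run):
1. the cap's thread is turned free while the cap is still on the neck (angle between the x axis of cap_mid and the x axis of bottle_mouth, either way round above 0.58 rad and distance between cap_mid and bottle_mouth below 0.006 m), for 0.05 s.
2. the cap is lifted clear of the bottle's mouth (distance between cap_mid and bottle_mouth above 0.03 m), for 0.05 s.
At the end, for the whole second after the job is handed in: The cap stands upright (within 6 degrees) and at rest on the tile, its axis within 55 mm of the tile's centre; the bottle is still in its well, its rim less than 190 mm above the block's underside (it starts at 168 to 176); every other thing is within 20 mm of where it began (horizontal distance between cap_mid and tile below 0.055 m and angle between cap_mid's own z axis and vertical below 0.1 rad and z of cap_mid in the frame of tile between 0.018 and 0.026 m and contact force between cap and tile above 0.1 N and linear speed of cap below 0.02 m/s and z of bottle_mouth in the frame of block below 0.19 m and distance of each of ink_bottle, brush_pot, bowl, clay_bar0, clay_bar1, tape, swatch0, swatch1 from where it was at the start of the episode below 0.02 m); the robot touches nothing.
It fails at once if cap and glass neck are forced together with more than 35 N (contact force between cap and bottle above 35 N).
It fails at once if the bottle is dragged up out of its well (rim 190 mm or more above the block's underside) (not (z of bottle_mouth in the frame of block below 0.19 m)).
It fails at once if a bystander is moved by more than 20 mm (distance of any of ink_bottle, brush_pot, bowl, clay_bar0, clay_bar1, tape, swatch0, swatch1 from where it was at the start of the episode above 0.02 m).
It also fails if it takes over 67 s, if anything falls off the work surface, if the arm or the gripper's body presses on something with over 40 N, if the wrist force passes 120 N, or if a joint passes its speed limit or range.

### The arm

A 7-joint arm with a two-finger parallel gripper is mounted at the origin on the work surface. World frame = base frame: x ahead of the robot, y to its left, z up, the work surface at z = 0. Lengths are in m, angles in rad, forces in N, time in s.
With the tool pointing down it reaches from about 0.4 to 0.85 m from the base axis. Payload 10.4 kg.
Tool frame: the origin (TCP) lies at the very end of the fingers, on their centre line; the grasp point (between the pads) lies 19 mm behind it; x points along the fingers, y is the direction in which the jaws open and shut, and the axes are right-handed (so a half turn about x gives the same grasp; the last joint's range is limited). The gripper opens to 87 mm and grips with 3 to 60 N. Pads are 19 mm wide; open, the fingers measure 117 mm over their backs; the gripper's body (75 mm by 190 mm) begins 51 mm behind the grasp point.
Start: joints at [-1.352, 0.332, -0.065, 1.46, 0.022, 1.35, -0.088], TCP at [0.15, 0.607, 0.223] pointing down, gripper open.
Joint ranges: [-2.6, 2.6], [-0.5, 2.12], [-1.47, 1.34], [0.16, 2.42], [-1.27, 4.41], [0.06, 2.06], [-2.6, 2.6]. Speed limits (rad/s): [2.22, 2.22, 2.79, 2.79, 3.14, 3.14, 3.14].

### API

Orientations are given as a rotation vector (axis times angle).
In Python, from workcell import get_obs, snapshot, calibration, hand_in gives the robot as it stands. The module is installed in compiled form; this text tells all that it offers.
- The arm moves only by the tool apply_moves, never from a script. Its argument "deltas" is a list of rows, each a list of 5 numbers: the opening, from 0 (shut) to 1 (fully open), then the shift along the tool's x, y, z in m, then the turn about the tool's x in rad. In form: [[gripper, tx, ty, tz, roll], ...]. A call has 1 to 10 rows; each row is the pose to reach, as a shift and turn from the pose commanded when the call began, along the tool's axes at that moment; what a row does not reach only later rows make up. A row lasts 1/8 s, in which the tool goes at most 62.5 mm and 10.7 degrees, less where a joint would pass 70% of its speed; a pose out of reach is approached as far as the arm can. A call with a gripper value outside its range is refused whole. The fingers move at their own pace and stop on an object; "newtons" is the grip in N (left out, the last holds). Time passes only in rows, so rows that repeat a pose let the fingers close. It gives the time, the measured TCP pose, the force and the opening at its end, in the units of the state.
- get_obs(): the state, without advancing time (a new reading comes with each control period).
- snapshot(name): name is "scene" or "side" or "wrist"; returns the picture (480x640x3 uint8, red, green, blue); there is no depth.
- calibration(name): a dict with "camera_matrix" (3x3 intrinsics, pixels), "eye" and "attitude" of the camera in the world; the wrist camera has in their place "hand_eye" (4x4, takes a point from camera to tool coordinates, whose origin is the TCP and whose axes are the tool frame's). Camera axes: x right, y up, looking along -z (the intrinsics and any distortion apply to the point x, -y, -z); pixel columns grow to the right and rows downward; lengths in m; the calibration is good to about 2 mm. A picture is of the moment at which its call begins: read the wrist's pose just before it. calibration takes no time and is no camera call.
- hand_in(): hands the job in, once; it reports no verdict.
The state is a dict: "clock": time; "q": joint angles; "qd": joint speeds; "tau": joint torques, N m; "tcp_pos": TCP position; "ee_rot": TCP orientation; "wrist_force": force on the tool from outside, world axes, zero at the start; "wrist_torque": the same for the moment, N m; "gripper_width": finger opening in m.
Only numpy, scipy, OpenCV 4.12 (cv2) and the standard library are available. Lean on these libraries where they do the work, as an engineer would, in place of code of your own. Each camera call takes 0.05 s, during which the arm holds its last target.

## Working session

There is one attempt and no reset: what is moved stays moved. The work goes in short steps, Python scripts to look and compute and a tool call to move; the robot and the scene stay as the last step left them, time stands still between calls to the robot, and variables do not carry over. Pictures are saved under pics/ and viewed, and the job is handed in when it is done.

Besides the shell and the picture viewer there is one more tool, called in YAML: its name, and indented under it one key for each argument. apply_moves: Moves the arm, as the interface text tells. Its arguments: {"type":"object","properties":{"deltas":{"type":"array"},"newtons":{"type":"number"}},"required":["deltas"]}

```bash
mkdir -p pics
python3 - <<'E'
from workcell import *
import cv2, numpy as np
o=get_obs(); print({k:np.round(v,3).tolist() for k,v in o.items()})
for n in ["scene","side","wrist"]:
    c=calibration(n); print(n,c)
    cv2.imwrite(f"pics/{n}0.png",snapshot(n)[:,:,::-1])
E
```

```text
{'clock': 0.0, 'q': [-1.352, 0.333, -0.065, 1.461, 0.022, 1.35, -0.089], 'qd': [0.002, 0.002, -0.001, 0.003, 0.003, 0.0, 0.0], 'tau': [0.0, -62.326, 0.025, -38.989, -0.061, 0.04, 0.0], 'tcp_pos': [0.15, 0.606, 0.222], 'ee_rot': [0.189, 1.563, -0.191], 'wrist_force': [-0.315, -0.075, 0.09], 'wrist_torque': [-0.006, -0.025, -0.081], 'gripper_width': 0.087}
scene {'camera_matrix': array([[469.52238189,   0.        , 319.69470714],
       [  0.        , 469.52238189, 243.32672773],
       [  0.        ,   0.        ,   1.        ]]), 'eye': array([ 1.39890862, -0.03297364,  0.75078796]), 'attitude': array([0.76908668, 0.71207556, 1.40098648])}
side {'camera_matrix': array([[531.0845278 ,   0.        , 319.88090154],
       [  0.        , 531.0845278 , 238.16104792],
       [  0.        ,   0.        ,   1.        ]]), 'eye': array([ 0.28137475, -0.99626681,  1.2035462 ]), 'attitude': array([ 0.75965792, -0.07726289, -0.19636342])}
wrist {'camera_matrix': array([[407.28350564,   0.        , 322.48850984],
       [  0.        , 407.28350564, 237.68155548],
       [  0.        ,   0.        ,   1.        ]]), 'hand_eye': array([[ 7.26463193e-05,  2.46621285e-01, -9.69111932e-01,
        -1.62553456e-01],
       [ 9.99999289e-01,  1.13537414e-03,  3.63893669e-04,
        -6.46665718e-04],
       [ 1.19004855e-03, -9.69111269e-01, -2.46621027e-01,
        -6.82417666e-02],
       [ 0.00000000e+00,  0.00000000e+00,  0.00000000e+00,
         1.00000000e+00]])}
```

View pics/scene0.png

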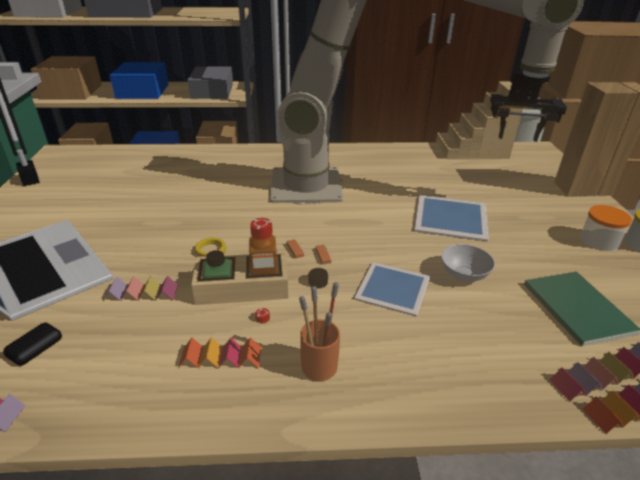

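View pics/side0.png

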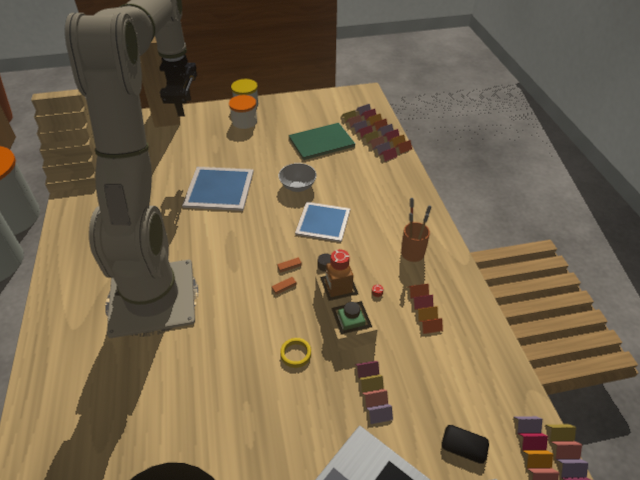

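View pics/wrist0.png

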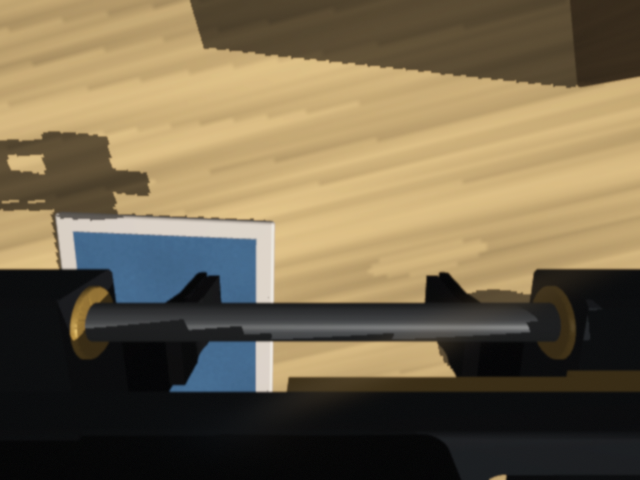

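The scene view shows the red cap on the amber bottle at (261,228) and the small tile at (392,288). In the side view they are at (340,258) and (323,222). A smaller red cap lies on the table at (263,315), and the large tile is a decoy.

```bash
cat > h.py <<'E'
from workcell import *
import cv2, numpy as np
from scipy.spatial.transform import Rotation as R
def cam(n,o=None):
    c=calibration(n);K=c["camera_matrix"]
    if n=="wrist":
        H=c["hand_eye"];Rt=R.from_rotvec(o["ee_rot"]).as_matrix()
        return K,Rt@H[:3,3]+o["tcp_pos"],Rt@H[:3,:3]
    return K,c["eye"],R.from_rotvec(c["attitude"]).as_matrix()
def ray(C,uv):
    K,e,A=C; d=np.linalg.inv(K)@[uv[0],uv[1],1]; d=A@(d*[1,-1,-1]); return e,d/np.linalg.norm(d)
def onz(C,uv,z):
    e,d=ray(C,uv); return e+d*(z-e[2])/d[2]
def tri(rs):
    M=sum(np.eye(3)-np.outer(d,d) for e,d in rs); b=sum((np.eye(3)-np.outer(d,d))@e for e,d in rs)
    p=np.linalg.solve(M,b); return p,[np.linalg.norm((np.eye(3)-np.outer(d,d))@(p-e)) for e,d in rs]
def proj(C,p):
    K,e,A=C; q=A.T@(np.asarray(p)-e)*[1,-1,-1]; q=K@q; return q[:2]/q[2]
def blobs(m,amin=30):
    n,l,s,c=cv2.connectedComponentsWithStats(m.astype(np.uint8)); return [(s[i].tolist(),c[i].round(1).tolist()) for i in range(1,n) if s[i,4]>amin],l
E
python3 - <<'E'
from h import *
for n,capb,tb in [("scene",(235,290,205,250),(350,440,255,320)),("side",(325,355,240,275),(285,360,195,250))]:
    im=cv2.imread(f"pics/{n}0.png"); h=cv2.cvtColor(im,cv2.COLOR_BGR2HSV)
    x0,x1,y0,y1=capb
    H,S,V=cv2.split(h); m=((H<6)|(H>172))&(S>150)&(V>70); mm=np.zeros_like(m);mm[y0:y1,x0:x1]=m[y0:y1,x0:x1]
    print(n,"cap",blobs(mm)[0])
    m=(H>95)&(H<125)&(S>80); mm=np.zeros_like(m);x0,x1,y0,y1=tb;mm[y0:y1,x0:x1]=m[y0:y1,x0:x1]
    b,l=blobs(mm,200);print("tile",b)
    ct=cv2.findContours(mm.astype(np.uint8),0,1)[0];ct=max(ct,key=cv2.contourArea)
    r=cv2.approxPolyDP(ct,6,True)[:,0]; C=cam(n)
    P=np.array([onz(C,p,.008) for p in r]);print(r.tolist(),P.round(3).tolist())
    print("tile c",onz(C,b[0][1],.008).round(4))
    x=slice(capb[0]-60,capb[1]+60);y=slice(capb[2]-30,capb[3]+60)
    cv2.imwrite(f"pics/{n}_crop.png",cv2.resize(im[y,x],None,fx=4.5,fy=4.5,interpolation=2)); print(x,y)
E
```

```text
scene cap [([256, 219, 9, 7, 37], [260.5, 222.2]), ([258, 223, 13, 15, 142], [264.8, 231.1])]
tile []
[[410, 285], [397, 291]] [[0.533, 0.242, 0.008], [0.554, 0.206, 0.008]]Traceback (most recent call last):
  File "<stdin>", line 12, in <module>
IndexError: list index out of range
```

Run:
```python
from h import *
for n,capb,tb in [("scene",(235,290,205,250),(350,440,255,320)),("side",(325,355,240,275),(285,360,195,250))]:
    im=cv2.imread(f"pics/{n}0.png"); h=cv2.cvtColor(im,cv2.COLOR_BGR2HSV)
    x0,x1,y0,y1=capb;H,S,V=cv2.split(h)
    m=((H<7)|(H>168))&(S>110)&(V>50); mm=np.zeros_like(m);mm[y0:y1,x0:x1]=m[y0:y1,x0:x1]
    print(n,"cap",blobs(mm)[0])
    m=(H>90)&(H<130)&(S>60); mm=np.zeros_like(m);x0,x1,y0,y1=tb;mm[y0:y1,x0:x1]=m[y0:y1,x0:x1]
    b,l=blobs(mm,100);print("tile",b, h[(y0+y1)//2,(x0+x1)//2])
    C=cam(n)
    ct=cv2.findContours(mm.astype(np.uint8),0,1)[0];ct=max(ct,key=cv2.contourArea)
    r=cv2.boxPoints(cv2.minAreaRect(ct)); r=cv2.approxPolyDP(ct,6,True)[:,0]
    P=np.array([onz(C,p,.008) for p in r]);print(r.tolist(),P.round(3).tolist())
    if b: print("tile c",onz(C,b[0][1],.008).round(4))
    x=slice(capb[0]-60,capb[1]+60);y=slice(capb[2]-30,capb[3]+60)
    cv2.imwrite(f"pics/{n}_crop.png",cv2.resize(im[y,x],None,fx=4,fy=4,interpolation=2)); print(x,y)
```

```text
scene cap [([251, 218, 21, 21, 314], [261.5, 228.2])]
tile [([363, 267, 60, 41, 1553], [393.2, 286.8])] [105  82 130]
[[376, 267], [363, 294], [412, 307], [422, 278]] [[0.46, 0.169, 0.008], [0.562, 0.122, 0.008], [0.611, 0.23, 0.008], [0.507, 0.277, 0.008]]
tile c [0.5384 0.1993 0.008 ]
slice(175, 350, None) slice(175, 310, None)
side cap [([330, 250, 19, 19, 256], [339.5, 259.3])]
tile [([301, 205, 45, 32, 1008], [323.0, 220.3])] [105 110 153]
[[309, 205], [301, 230], [337, 236], [345, 210]] [[0.509, 0.277, 0.008], [0.462, 0.169, 0.008], [0.568, 0.12, 0.008], [0.62, 0.229, 0.008]]
tile c [0.5393 0.1971 0.008 ]
slice(265, 415, None) slice(210, 335, None)
```

View pics/scene_crop.png

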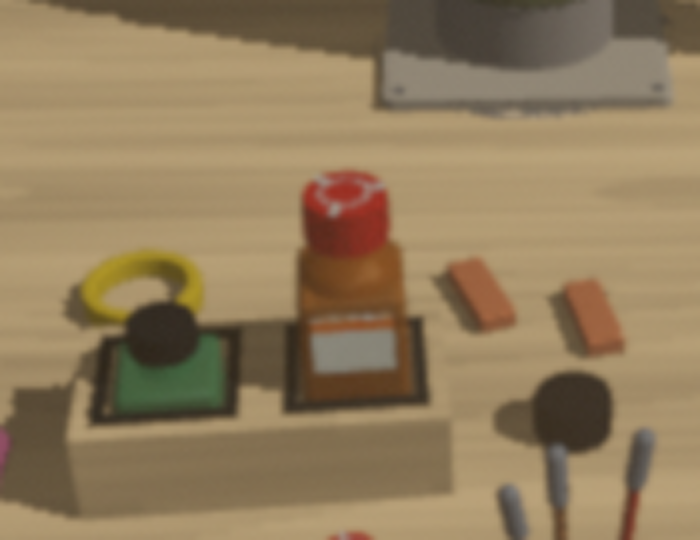

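View pics/side_crop.png

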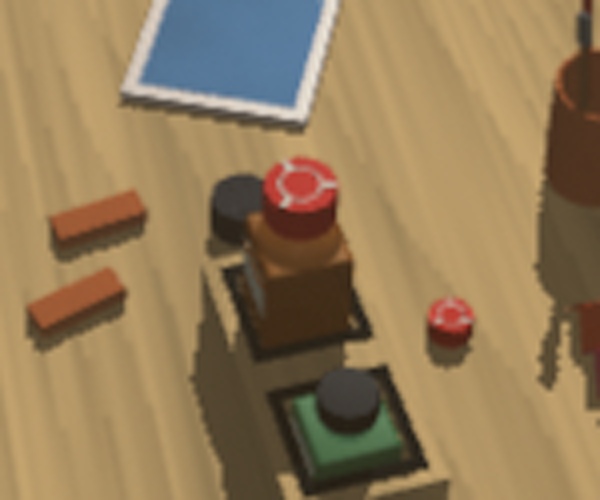

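The crops show the cap on the bottle, with tile, pot, bars and ink bottle clear of the fingers' space. Next I triangulate the cap and work out the tool axes.

Run:
```python
from h import *
p,e=tri([ray(cam("scene"),(261.3,228.3)),ray(cam("side"),(339.4,259.2))]);print("cap mid",p.round(4),np.round(e,4))
for n in ["scene","side"]:
    C=cam(n);q=proj(C,p);s=(251,272,218,239) if n=="scene" else(330,349,250,269)
    print(n,q, np.linalg.norm(p-C[1])/C[0][0,0]*1000,"mm/px")
o=get_obs();M=R.from_rotvec(o["ee_rot"]).as_matrix();print(M.round(3))
print("tool delta to cap, TCP z 0.27:",(M.T@(np.r_[p[:2],.27]-o["tcp_pos"])).round(4))
# pot
```

```text
cap mid [ 0.516  -0.1124  0.1688] [0.0007 0.0007]
scene [261.05626775 228.52918819] 2.2585068574210325 mm/px
side [339.23837681 258.96118369] 2.6002248706371303 mm/px
[[-0.     0.239  0.971]
 [-0.001  0.971 -0.239]
 [-1.    -0.001  0.   ]]
tool delta to cap, TCP z 0.27: [-0.0474 -0.6103  0.5279]
```

apply_moves:
  deltas:
    - [1, -0.03, -0.02, 0.04, 0.14]
    - [1, -0.05, -0.04, 0.09, 0.28]
    - [1, -0.05, -0.07, 0.13, 0.42]
    - [1, -0.05, -0.09, 0.18, 0.56]
    - [1, -0.05, -0.11, 0.22, 0.7]
    - [1, -0.05, -0.13, 0.26, 0.84]
    - [1, -0.05, -0.16, 0.3, 0.98]
    - [1, -0.05, -0.18, 0.35, 1.12]
    - [1, -0.05, -0.2, 0.39, 1.26]
    - [1, -0.05, -0.215, 0.413, 1.4]

```text
clock: 1.4
tcp_pos: [0.5008, 0.297, 0.2723]
ee_rot: [1.266, 1.171, -1.267]
wrist_force: [0.3, 0.3, -0.4]
gripper_width: 0.0869
```

```bash
cat > st.py <<'E'
from h import *
import sys
o=get_obs();M=R.from_rotvec(o["ee_rot"]).as_matrix()
print("t",o["clock"],"tcp",o["tcp_pos"].round(4) if hasattr(o["tcp_pos"],'round') else np.round(o["tcp_pos"],4),"F",np.round(o["wrist_force"],2),"T",np.round(o["wrist_torque"],3),"w",round(float(o["gripper_width"]),4))
print("q",np.round(o["q"],3),"yaw y deg",np.degrees(np.arctan2(M[1,1],M[0,1])).round(2),"tilt",np.degrees(np.arccos(-M[2,0])).round(2))
if len(sys.argv)>3:
    print("delta",(M.T@(np.array(list(map(float,sys.argv[1:4])))-o["tcp_pos"])).round(4))
E
python3 st.py 0.516 -0.112 0.27
```

```text
t 1.4 tcp [0.5008 0.297  0.2723] F [ 0.29  0.25 -0.44] T [-0.057  0.064 -0.018] w 0.0869
q [-0.92   0.216  0.365  1.521 -0.077  1.42  -0.63 ] yaw y deg -4.48 tilt 0.04
delta [0.0026 0.0471 0.4065]
```

apply_moves:
  deltas:
    - [1, 0, 0, 0.05, 0.1]
    - [1, 0, 0, 0.1, 0.22]
    - [1, 0, 0, 0.15, 0.34]
    - [1, 0, 0, 0.2, 0.46]
    - [1, 0, 0, 0.25, 0.58]
    - [1, 0, 0, 0.3, 0.7]
    - [1, 0, -0.01, 0.35, 0.82]
    - [1, 0, -0.01, 0.4, 0.94]
    - [1, 0, -0.012, 0.43, 1.0]
    - [1, 0, -0.012, 0.444, 1.0]

```text
clock: 2.65
tcp_pos: [0.4555, -0.1438, 0.2725]
ee_rot: [1.942, 0.496, -1.942]
wrist_force: [-0.6, 0.4, 0.3]
gripper_width: 0.0871
```

apply_moves:
  deltas:
    - [1, 0, 0, 0, 0]
    - [1, 0, 0, 0, 0]

```text
clock: 2.9
tcp_pos: [0.4561, -0.1411, 0.2723]
ee_rot: [1.939, 0.499, -1.94]
wrist_force: [-0.0, -0.2, 0.0]
gripper_width: 0.087
```

```bash
python3 st.py
python3 - <<'E'
from h import *
o=get_obs();im=snapshot("wrist");cv2.imwrite("pics/wrist1.png",im[:,:,::-1])
C=cam("wrist",o);print(proj(C,[.516,-.1124,.183]))
import pickle;pickle.dump(o,open("o1.pkl","wb"))
E
```

```text
t 2.9 tcp [ 0.4561 -0.1411  0.2723] F [-0.02 -0.2   0.01] T [-0.056  0.097  0.022] w 0.087
q [-0.56  -0.072  0.74   1.789  0.049  1.407 -0.897] yaw y deg -61.17 tilt 0.03
[329.3309159  132.97724555]
```

View pics/wrist1.png

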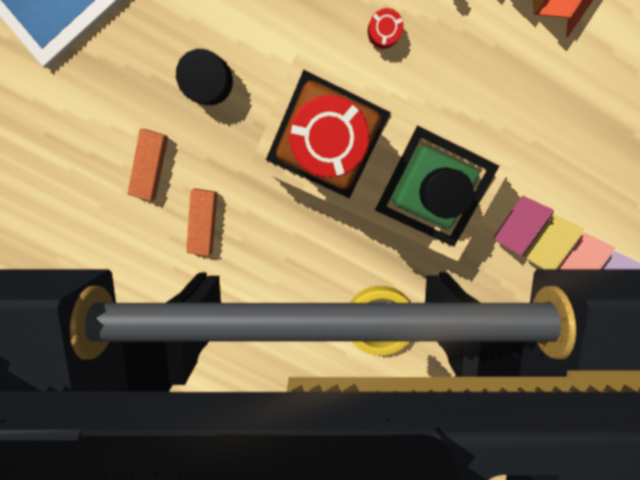

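The wrist view shows the red cap top at about (330,136), within 3 px of the prediction. I fit its outline to refine.

Run:
```python
from h import *
import pickle;o=pickle.load(open("o1.pkl","rb"))
im=cv2.imread("pics/wrist1.png");H,S,V=cv2.split(cv2.cvtColor(im,cv2.COLOR_BGR2HSV))
m=(((H<4)|(H>170))&(S>150)).astype(np.uint8);m[:85]=0;m[200:]=0;m[:,:270]=0;m[:,400:]=0
m=cv2.morphologyEx(m,cv2.MORPH_CLOSE,np.ones((9,9)))
c=max(cv2.findContours(m,0,1)[0],key=cv2.contourArea);e=cv2.fitEllipse(cv2.convexHull(c));print(e,cv2.boundingRect(c))
C=cam("wrist",o)
for z in(.178,.183,.188):
    p=onz(C,e[0],z);d=np.linalg.norm(p-C[1]);print(z,p.round(4), "diam",(e[1][1]*d/407.28*1000).round(1))
print(tri([ray(C,e[0]),ray(cam("scene"),proj(cam("scene"),[.516,-.1124,.183])),ray(cam("side"),proj(cam("side"),[.516,-.1124,.183]))]))
```

```text
((328.9968566894531, 136.00546264648438), (79.74952697753906, 81.69489288330078), 176.55194091796875) (289, 95, 80, 82)
0.178 [ 0.5144 -0.1132  0.178 ] diam 51.5
0.183 [ 0.5144 -0.1131  0.183 ] diam 50.5
0.188 [ 0.5144 -0.113   0.188 ] diam 49.5
(array([ 0.51524225, -0.11269791,  0.18290385]), [np.float64(0.0009563992198973609), np.float64(0.0004102296696814976), np.float64(0.0007807294611348316)])
```

```bash
python3 st.py 0.5147 -0.113 0.235
```

```text
t 2.95 tcp [ 0.4561 -0.1412  0.2724] F [-0.28 -0.52  0.04] T [-0.099  0.094 -0.025] w 0.0872
q [-0.56  -0.072  0.74   1.789  0.05   1.407 -0.897] yaw y deg -61.18 tilt 0.02
delta [ 0.0373  0.0036 -0.065 ]
```

apply_moves:
  deltas:
    - [1, 0.01, 0.002, -0.03, 0]
    - [1, 0.025, 0.0036, -0.055, 0]
    - [1, 0.0373, 0.0036, -0.065, 0]
    - [1, 0.0373, 0.0036, -0.065, 0]
    - [1, 0.0373, 0.0036, -0.065, 0]
  newtons: 5

```text
clock: 3.58
tcp_pos: [0.514, -0.1154, 0.2357]
ee_rot: [1.942, 0.495, -1.942]
wrist_force: [-0.4, -0.8, -1.2]
gripper_width: 0.0869
```

```bash
python3 st.py 0.5147 -0.113 0.156;python3 - <<'E'
from h import *
for n in["wrist","side"]:
    im=snapshot(n);cv2.imwrite(f"pics/{n}2.png",im[:,:,::-1])
E
```

```text
t 3.575 tcp [ 0.514  -0.1154  0.2357] F [-0.4  -0.75 -1.15] T [-0.151  0.146 -0.06 ] w 0.0869
q [-0.563  0.111  0.76   1.735 -0.079  1.327 -0.859] yaw y deg -61.4 tilt 0.02
delta [ 0.0797 -0.0018 -0.0017]
```

View pics/wrist2.png

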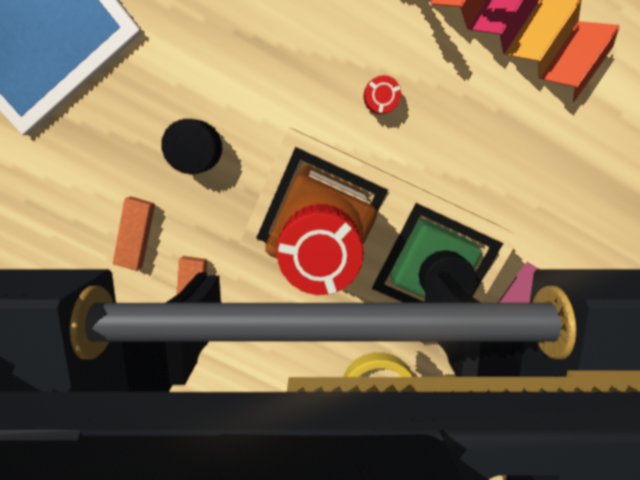

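Here the cap top sits between the fingers at about (320,254), close to the gripper's centre column 322. The tool has settled about 2 mm off, so I recheck it from this view.

```bash
python3 - <<'E'
from h import *
o=get_obs()
im=cv2.imread("pics/wrist2.png");H,S,V=cv2.split(cv2.cvtColor(im,cv2.COLOR_BGR2HSV))
m=(((H<4)|(H>170))&(S>150)&(V>165)).astype(np.uint8);m[:190]=0;m[300:]=0;m[:,:265]=0;m[:,380:]=0
m=cv2.morphologyEx(m,cv2.MORPH_CLOSE,np.ones((9,9)))
c=max(cv2.findContours(m,0,1)[0],key=cv2.contourArea);e=cv2.fitEllipse(cv2.convexHull(c));print(e)
C=cam("wrist",o);M=R.from_rotvec(o["ee_rot"]).as_matrix()
for z in(.181,.184):
    p=onz(C,e[0],z);print(p.round(4),"in tool",(M.T@(p-o["tcp_pos"])).round(4),"diam",e[1][1]*np.linalg.norm(p-C[1])/407.28)
E
python3 st.py
```

```text
((318.94036865234375, 250.40805053710938), (83.3531494140625, 88.8956527709961), 157.8253173828125)
[ 0.5159 -0.1118  0.181 ] in tool [ 0.055  -0.0023 -0.0031] diam 0.04942101990223594
[ 0.5166 -0.1114  0.184 ] in tool [ 0.052  -0.0023 -0.004 ] diam 0.04873968191124868
t 3.675 tcp [ 0.5142 -0.1154  0.236 ] F [-0.54  0.08  0.18] T [-0.088  0.079  0.044] w 0.0871
q [-0.563  0.111  0.76   1.734 -0.079  1.327 -0.859] yaw y deg -61.41 tilt 0.07
```

apply_moves:
  deltas:
    - [1, 0.02, -0.002, -0.002, 0]
    - [1, 0.045, -0.002, -0.002, 0]
    - [1, 0.065, -0.002, -0.002, 0]
    - [1, 0.079, -0.002, -0.002, 0]
    - [1, 0.079, -0.002, -0.002, 0]
    - [1, 0.079, -0.002, -0.002, 0]

```text
clock: 4.42
tcp_pos: [0.5157, -0.1123, 0.1571]
ee_rot: [1.943, 0.495, -1.94]
wrist_force: [0.8, 0.0, 0.6]
gripper_width: 0.087
```

```bash
python3 st.py 0.5147 -0.113 0.156;python3 - <<'E'
from h import *
for n in["wrist","side"]:
    im=snapshot(n)[:,:,::-1]
    if n=="side": im=cv2.resize(im[200:330,260:420],None,fx=4,fy=4,interpolation=2)
    cv2.imwrite(f"pics/{n}3.png",im)
E
```

```text
t 4.425 tcp [ 0.5157 -0.1123  0.1571] F [0.83 0.03 0.61] T [-0.136  0.112 -0.   ] w 0.087
q [-0.54   0.191  0.75   1.838 -0.142  1.165 -0.815] yaw y deg -61.37 tilt 0.07
delta [0.0011 0.0002 0.0012]
```

View pics/wrist3.png

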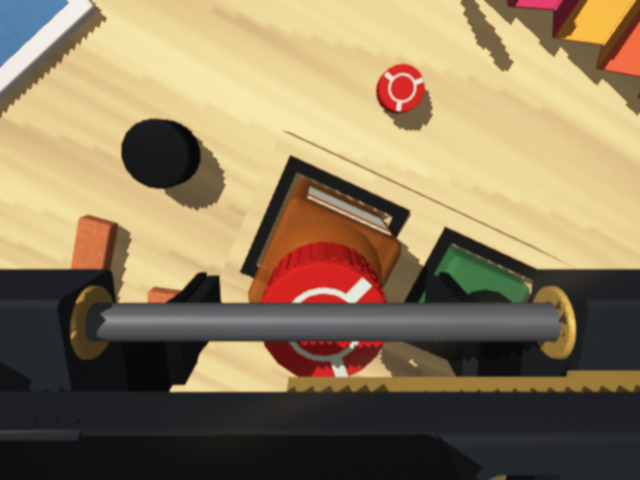

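View pics/side3.png

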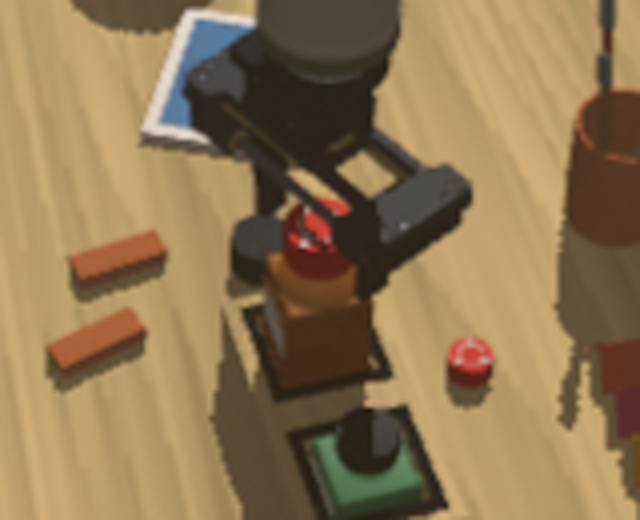

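The cap is centred between the fingers at about column 324. I close lightly and watch the side forces.

apply_moves:
  deltas:
    - [0.6, 0, 0, 0, 0]
    - [0.5, 0, 0, 0, 0]
    - [0.3, 0, 0, 0, 0]
    - [0.3, 0, 0, 0, 0]
    - [0.3, 0, 0, 0, 0]
  newtons: 8

```text
clock: 5.15
tcp_pos: [0.5155, -0.1126, 0.1563]
ee_rot: [1.942, 0.494, -1.941]
wrist_force: [1.1, -0.3, -1.2]
gripper_width: 0.0479
```

```bash
python3 st.py; python3 -c "
from h import *
cv2.imwrite('pics/wrist4.png',snapshot('wrist')[:,:,::-1])"; python3 st.py
```

```text
t 5.15 tcp [ 0.5155 -0.1126  0.1563] F [ 1.06 -0.28 -1.24] T [-0.104  0.003 -0.01 ] w 0.0479
q [-0.54   0.192  0.75   1.839 -0.141  1.164 -0.814] yaw y deg -61.38 tilt 0.05
t 5.2 tcp [ 0.5155 -0.1125  0.1563] F [ 1.69 -1.88 -1.2 ] T [-0.563 -0.199 -0.016] w 0.048
q [-0.54   0.192  0.75   1.839 -0.142  1.164 -0.814] yaw y deg -61.38 tilt 0.04
```

View pics/wrist4.png

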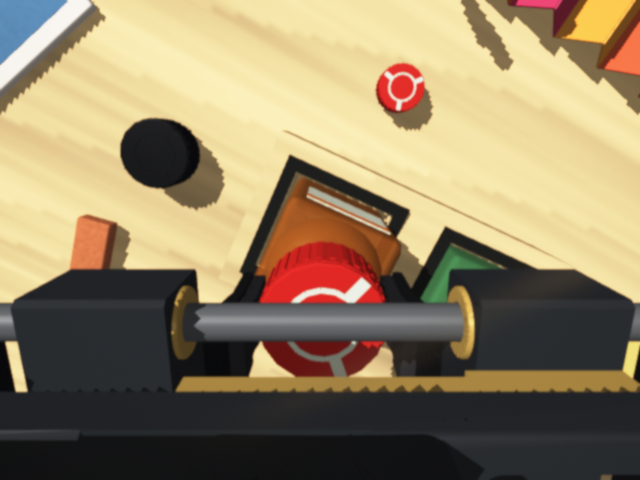

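apply_moves:
  deltas:
    - [0.3, 0, 0, 0, 0]
    - [0.3, 0.001, 0, 0, 0]
    - [0.3, 0.002, 0, 0, 0]
    - [0.3, 0.002, 0, 0, 0]
  newtons: 40

```text
clock: 5.7
tcp_pos: [0.5155, -0.1125, 0.1543]
ee_rot: [1.942, 0.495, -1.941]
wrist_force: [3.0, -4.4, 2.0]
gripper_width: 0.0476
```

```bash
python3 st.py
```

```text
t 5.7 tcp [ 0.5155 -0.1125  0.1543] F [ 2.97 -4.36  2.03] T [-0.998 -0.356 -0.002] w 0.0476
q [-0.539  0.194  0.75   1.841 -0.144  1.16  -0.813] yaw y deg -61.38 tilt 0.04
```

A side force of about 5 N along tool +y shows, so I shift 1 mm that way while pressing on.

apply_moves:
  deltas:
    - [0.3, 0, 0.0005, 0, 0]
    - [0.3, 0.001, 0.001, 0, 0]
    - [0.3, 0.002, 0.001, 0, 0]
    - [0.3, 0.002, 0.001, 0, 0]

```text
clock: 6.2
tcp_pos: [0.5156, -0.1126, 0.1524]
ee_rot: [1.941, 0.497, -1.942]
wrist_force: [-2.0, -0.5, 7.7]
gripper_width: 0.0473
```

```bash
python3 st.py
```

```text
t 6.2 tcp [ 0.5156 -0.1126  0.1524] F [-2.04 -0.49  7.7 ] T [-0.227  0.62  -0.015] w 0.0473
q [-0.537  0.198  0.749  1.842 -0.148  1.158 -0.808] yaw y deg -61.35 tilt 0.05
```

apply_moves:
  deltas:
    - [0.3, 0.001, 0, 0, 0]
    - [0.3, 0.001, 0, 0, 0]
    - [0.3, 0.001, 0, 0, 0]

```text
clock: 6.58
tcp_pos: [0.5156, -0.1126, 0.1516]
ee_rot: [1.942, 0.497, -1.942]
wrist_force: [-2.9, -0.5, 8.9]
gripper_width: 0.0479
```

apply_moves:
  deltas:
    - [0.3, 0.001, 0, 0, 0]
    - [0.3, 0.001, 0, 0, 0]
    - [0.3, 0.001, 0, 0, 0]

```text
clock: 6.95
tcp_pos: [0.5157, -0.1126, 0.1507]
ee_rot: [1.942, 0.497, -1.942]
wrist_force: [-2.8, -0.6, 11.5]
gripper_width: 0.0476
```

```bash
python3 st.py
```

```text
t 6.95 tcp [ 0.5157 -0.1126  0.1507] F [-2.8  -0.62 11.5 ] T [-0.163  0.899 -0.056] w 0.0476
q [-0.536  0.201  0.749  1.844 -0.15   1.154 -0.807] yaw y deg -61.35 tilt 0.06
```

apply_moves:
  deltas:
    - [0.3, 0.001, 0, 0, 0]
    - [0.3, 0.0015, 0, 0, 0]
    - [0.3, 0.0015, 0, 0, 0]
    - [0.3, 0.0015, 0, 0, 0]

```text
clock: 7.45
tcp_pos: [0.5158, -0.1126, 0.1495]
ee_rot: [1.942, 0.497, -1.942]
wrist_force: [-3.9, -1.2, 13.7]
gripper_width: 0.0478
```

```bash
python3 st.py
```

```text
t 7.45 tcp [ 0.5158 -0.1126  0.1495] F [-3.92 -1.24 13.69] T [-0.089  1.091 -0.005] w 0.0478
q [-0.535  0.202  0.749  1.845 -0.151  1.152 -0.806] yaw y deg -61.35 tilt 0.07
```

apply_moves:
  deltas:
    - [0.3, 0.0005, 0, 0.0005, 0]
    - [0.3, 0.0005, 0, 0.0005, -0.07]
    - [0.3, 0.0005, 0, 0.0005, -0.14]
    - [0.3, 0.0005, 0, 0.0005, -0.21]
    - [0.3, 0.0005, 0, 0.0005, -0.28]

```text
clock: 8.07
tcp_pos: [0.5161, -0.1126, 0.1494]
ee_rot: [1.764, 0.727, -1.76]
wrist_force: [-1.4, 1.2, 13.3]
gripper_width: 0.0474
```

```bash
python3 st.py
```

```text
t 8.075 tcp [ 0.5161 -0.1126  0.1494] F [-1.39  1.24 13.27] T [-0.017  0.435 -0.072] w 0.0474
q [-0.504  0.197  0.712  1.845 -0.142  1.149 -0.532] yaw y deg -45.16 tilt 0.13
```

apply_moves:
  deltas:
    - [0.3, 0.0005, 0, 0, -0.07]
    - [0.3, 0.0005, 0, 0, -0.14]
    - [0.3, 0.0005, 0, 0, -0.21]
    - [0.3, 0.0005, 0, 0, -0.28]

```text
clock: 8.57
tcp_pos: [0.5163, -0.1128, 0.1491]
ee_rot: [1.575, 0.924, -1.571]
wrist_force: [-1.4, -0.6, 15.7]
gripper_width: 0.0475
```

```bash
python3 st.py
```

```text
t 8.575 tcp [ 0.5163 -0.1128  0.1491] F [-1.39 -0.57 15.71] T [-0.038  0.444 -0.067] w 0.0475
q [-0.474  0.193  0.677  1.844 -0.134  1.148 -0.259] yaw y deg -29.13 tilt 0.14
```

apply_moves:
  deltas:
    - [0.3, 0, 0, 0, -0.07]
    - [0.3, 0, 0, 0, -0.14]
    - [0.3, 0, 0, 0, -0.21]
    - [0.3, 0, 0, 0, -0.28]

```text
clock: 9.07
tcp_pos: [0.5163, -0.113, 0.1492]
ee_rot: [1.377, 1.091, -1.373]
wrist_force: [-1.4, -1.2, 15.4]
gripper_width: 0.0476
```

```bash
python3 st.py
```

```text
t 9.075 tcp [ 0.5163 -0.113   0.1492] F [-1.45 -1.18 15.42] T [-0.317  0.442 -0.012] w 0.0476
q [-0.445  0.19   0.644  1.843 -0.126  1.148  0.013] yaw y deg -13.09 tilt 0.14
```

apply_moves:
  deltas:
    - [0.3, 0, 0, 0, -0.07]
    - [0.3, 0, 0, 0, -0.14]
    - [0.3, 0, 0, 0, -0.21]
    - [0.3, 0, 0, 0, -0.28]

```text
clock: 9.57
tcp_pos: [0.5164, -0.1131, 0.1492]
ee_rot: [1.173, 1.232, -1.169]
wrist_force: [-0.8, -1.6, 15.3]
gripper_width: 0.0478
```

```bash
python3 st.py; python3 -c "
from h import *
cv2.imwrite('pics/wrist5.png',snapshot('wrist')[:,:,::-1])"
```

```text
t 9.575 tcp [ 0.5164 -0.1131  0.1492] F [-0.8  -1.59 15.32] T [-0.465  0.298 -0.015] w 0.0478
q [-0.417  0.187  0.612  1.841 -0.118  1.147  0.286] yaw y deg 2.95 tilt 0.15
```

View pics/wrist5.png

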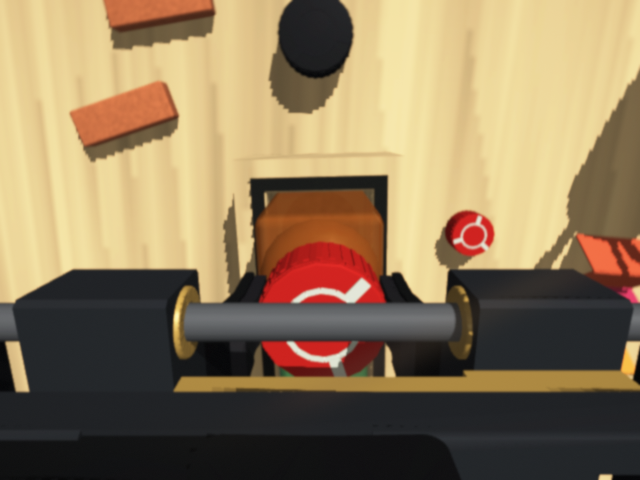

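The white mark on the cap has kept its place relative to the fingers, so the shell turns with the gripper and isn't slipping. It has turned 64° so far, and I continue.

apply_moves:
  deltas:
    - [0.3, 0, 0, 0, -0.07]
    - [0.3, 0, 0, 0, -0.14]
    - [0.3, 0, 0, 0, -0.21]
    - [0.3, 0, 0, 0, -0.28]

```text
clock: 10.12
tcp_pos: [0.5164, -0.1129, 0.1492]
ee_rot: [0.963, 1.346, -0.959]
wrist_force: [-0.7, -0.7, 15.2]
gripper_width: 0.0477
```

apply_moves:
  deltas:
    - [0.3, 0, 0, 0, -0.07]
    - [0.3, 0, 0, 0, -0.14]
    - [0.3, 0, 0, 0, -0.21]
    - [0.3, 0, 0, 0, -0.28]

```text
clock: 10.62
tcp_pos: [0.5164, -0.1127, 0.1491]
ee_rot: [0.749, 1.437, -0.746]
wrist_force: [-0.0, 0.4, 14.9]
gripper_width: 0.0478
```

```bash
python3 st.py
```

```text
t 10.625 tcp [ 0.5164 -0.1127  0.1491] F [-0.02  0.45 14.87] T [-0.092  0.271 -0.026] w 0.0478
q [-0.364  0.182  0.55   1.839 -0.106  1.147  0.834] yaw y deg 35.05 tilt 0.15
```

Turned 96° in all with 15 N of press held. Now a gentle lift, watching the pull.

apply_moves:
  deltas:
    - [0.3, -0.001, 0, 0, 0]
    - [0.3, -0.003, 0, 0, 0]
    - [0.3, -0.005, 0, 0, 0]
    - [0.3, -0.006, 0, 0, 0]
    - [0.3, -0.006, 0, 0, 0]

```text
clock: 11.25
tcp_pos: [0.5161, -0.1127, 0.1542]
ee_rot: [0.75, 1.436, -0.748]
wrist_force: [2.6, 0.3, 4.8]
gripper_width: 0.0474
```

```bash
python3 st.py
```

```text
t 11.25 tcp [ 0.5161 -0.1127  0.1542] F [2.56 0.27 4.82] T [-0.137 -0.65  -0.061] w 0.0474
q [-0.366  0.176  0.551  1.833 -0.101  1.158  0.828] yaw y deg 34.93 tilt 0.1
```

apply_moves:
  deltas:
    - [0.3, -0.001, 0, 0, 0]
    - [0.3, -0.002, 0, 0, 0]
    - [0.3, -0.002, 0, 0, 0]

```text
clock: 11.62
tcp_pos: [0.5147, -0.113, 0.1552]
ee_rot: [0.75, 1.439, -0.75]
wrist_force: [0.2, 0.2, -0.6]
gripper_width: 0.0476
```

apply_moves:
  deltas:
    - [0.3, -0.001, 0, 0, 0]
    - [0.3, -0.002, 0, 0, 0]
    - [0.3, -0.002, 0, 0, 0]

```text
clock: 12.0
tcp_pos: [0.5153, -0.1132, 0.1578]
ee_rot: [0.75, 1.437, -0.75]
wrist_force: [-0.3, -0.0, -0.4]
gripper_width: 0.0473
```

apply_moves:
  deltas:
    - [0.3, -0.001, 0, 0, 0]
    - [0.3, -0.002, 0, 0, 0]
    - [0.3, -0.002, 0, 0, 0]

```text
clock: 12.38
tcp_pos: [0.5154, -0.1132, 0.1598]
ee_rot: [0.75, 1.437, -0.75]
wrist_force: [-0.0, -0.2, -1.9]
gripper_width: 0.0478
```

apply_moves:
  deltas:
    - [0.3, -0.001, 0, 0, 0]
    - [0.3, -0.002, 0, 0, 0]
    - [0.3, -0.003, 0, 0, 0]
    - [0.3, -0.004, 0, 0, 0]
    - [0.3, -0.004, 0, 0, 0]

```text
clock: 13.0
tcp_pos: [0.5153, -0.1132, 0.1638]
ee_rot: [0.75, 1.437, -0.75]
wrist_force: [-0.9, 0.3, -1.5]
gripper_width: 0.0474
```

```bash
python3 st.py; python3 -c "
from h import *
im=snapshot('side')[:,:,::-1]
cv2.imwrite('pics/side6.png',cv2.resize(im[200:330,260:420],None,fx=4,fy=4,interpolation=2))
im=snapshot('scene')[:,:,::-1]
cv2.imwrite('pics/scene6.png',cv2.resize(im[160:310,180:350],None,fx=4,fy=4,interpolation=2))"
```

```text
t 13.0 tcp [ 0.5153 -0.1132  0.1638] F [-0.89  0.31 -1.47] T [-0.056 -0.023  0.046] w 0.0474
q [-0.368  0.166  0.552  1.822 -0.094  1.179  0.823] yaw y deg 34.89 tilt 0.01
```

View pics/side6.png

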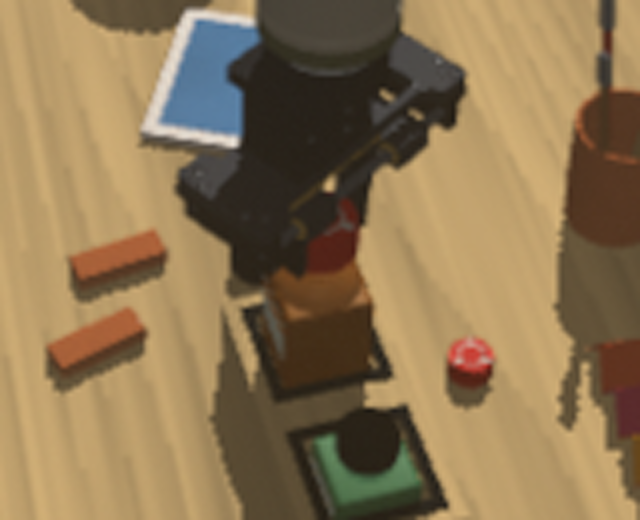

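View pics/scene6.png

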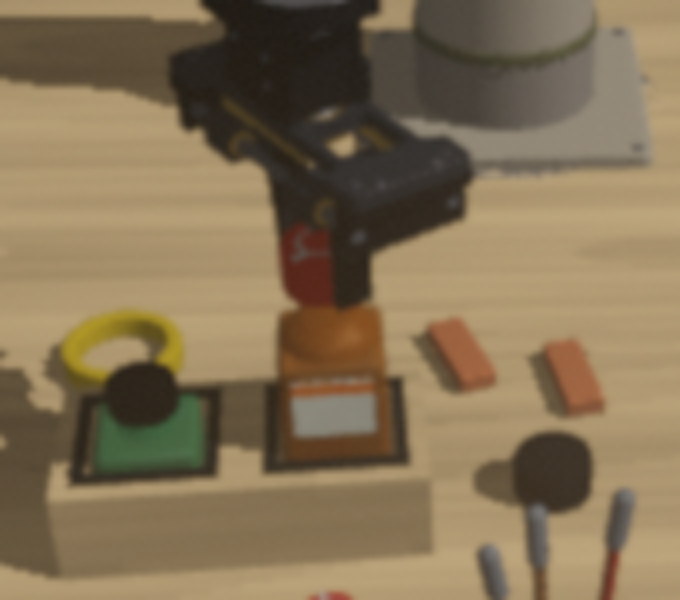

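The pull is only about the cap's weight, so the thread is free and the bottle stays down. I keep lifting straight up.

apply_moves:
  deltas:
    - [0.3, -0.003, 0, 0, 0]
    - [0.3, -0.006, 0, 0, 0]
    - [0.3, -0.009, 0, 0, 0]
    - [0.3, -0.012, 0, 0, 0]
    - [0.3, -0.012, 0, 0, 0]

```text
clock: 13.72
tcp_pos: [0.5154, -0.1132, 0.176]
ee_rot: [0.75, 1.437, -0.75]
wrist_force: [0.5, 0.1, -0.7]
gripper_width: 0.0477
```

apply_moves:
  deltas:
    - [0.3, -0.006, 0, 0, 0]
    - [0.3, -0.015, 0, 0, 0]
    - [0.3, -0.03, 0, 0, 0]
    - [0.3, -0.05, 0, 0, 0]
    - [0.3, -0.06, 0, 0, 0]
    - [0.3, -0.06, 0, 0, 0]

```text
clock: 14.48
tcp_pos: [0.5157, -0.1133, 0.2365]
ee_rot: [0.751, 1.436, -0.749]
wrist_force: [0.7, -0.4, -1.1]
gripper_width: 0.0477
```

```bash
python3 st.py .539 .198 .236; python3 -c "
from h import *
im=snapshot('side')[:,:,::-1]
cv2.imwrite('pics/side7.png',cv2.resize(im[180:330,260:420],None,fx=4,fy=4,interpolation=2))
im=snapshot('scene')[:,:,::-1]
cv2.imwrite('pics/scene7.png',cv2.resize(im[160:310,180:350],None,fx=4,fy=4,interpolation=2))"
```

```text
t 14.475 tcp [ 0.5157 -0.1133  0.2365] F [ 0.69 -0.42 -1.09] T [-0.046 -0.018  0.048] w 0.0477
q [-0.383  0.104  0.556  1.724 -0.057  1.328  0.793] yaw y deg 34.9 tilt 0.09
delta [ 0.0006  0.1972 -0.242 ]
```

View pics/side7.png

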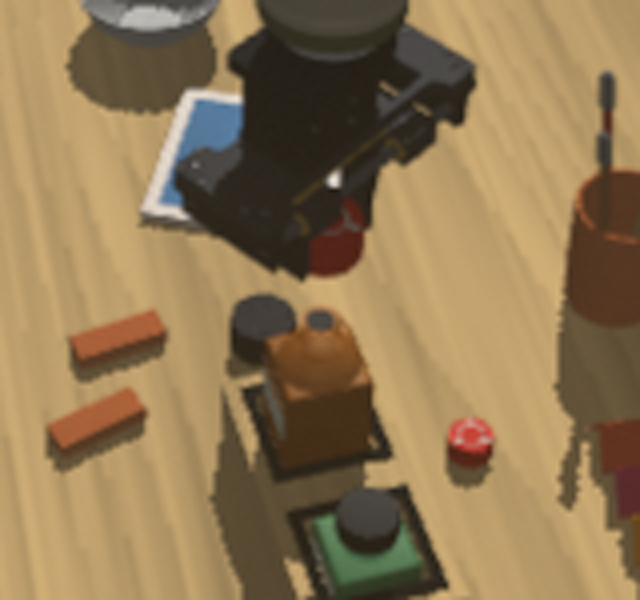

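View pics/scene7.png

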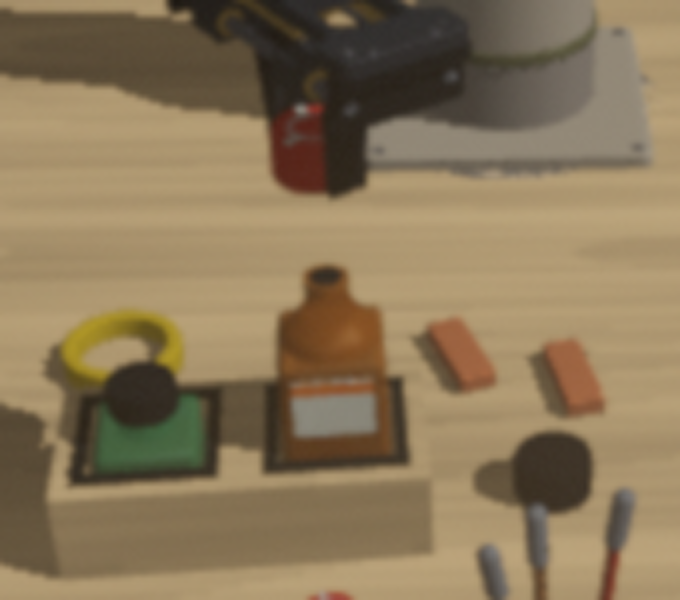

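The cap is clear and the bottle sits in its well. Now over to the tile.

apply_moves:
  deltas:
    - [0.3, 0, 0.025, -0.03, 0]
    - [0.3, 0, 0.055, -0.065, 0]
    - [0.3, 0, 0.085, -0.1, 0]
    - [0.3, 0, 0.115, -0.14, 0]
    - [0.3, 0, 0.145, -0.175, 0]
    - [0.3, 0, 0.17, -0.21, 0]
    - [0.3, 0, 0.19, -0.235, 0]
    - [0.3, 0, 0.197, -0.242, 0]
    - [0.3, 0, 0.197, -0.242, 0]
    - [0.3, 0, 0.197, -0.242, 0]

```text
clock: 15.82
tcp_pos: [0.5387, 0.1961, 0.2356]
ee_rot: [0.751, 1.437, -0.752]
wrist_force: [-0.1, -0.3, 0.2]
gripper_width: 0.0476
```

```bash
python3 st.py .539 .198 .03
```

```text
t 15.825 tcp [0.5387 0.1961 0.2356] F [-0.1  -0.29  0.21] T [-0.1    0.005 -0.026] w 0.0476
q [-0.708  0.21   0.326  1.6   -0.068  1.343  0.234] yaw y deg 34.77 tilt 0.03
delta [ 0.2056  0.0014 -0.0015]
```

apply_moves:
  deltas:
    - [0.3, 0.03, 0, 0, 0]
    - [0.3, 0.07, 0, 0, 0]
    - [0.3, 0.11, 0, 0, 0]
    - [0.3, 0.15, 0, 0, 0]
    - [0.3, 0.185, 0, 0, 0]
    - [0.3, 0.205, 0.001, -0.001, 0]
    - [0.3, 0.21, 0.001, -0.001, 0]
    - [0.3, 0.21, 0.001, -0.001, 0]

```text
clock: 16.82
tcp_pos: [0.5391, 0.1987, 0.0263]
ee_rot: [0.751, 1.437, -0.75]
wrist_force: [0.2, 0.4, 0.1]
gripper_width: 0.0479
```

```bash
python3 st.py; python3 -c "
from h import *
im=snapshot('side')[:,:,::-1]
cv2.imwrite('pics/side8.png',cv2.resize(im[130:280,230:400],None,fx=4,fy=4,interpolation=2))
im=snapshot('scene')[:,:,::-1]
cv2.imwrite('pics/scene8.png',cv2.resize(im[190:330,330:500],None,fx=4,fy=4,interpolation=2))"
```

```text
t 16.825 tcp [0.5391 0.1987 0.0263] F [0.18 0.38 0.06] T [-0.054 -0.016  0.024] w 0.0479
q [-0.675  0.419  0.292  1.812 -0.146  0.931  0.289] yaw y deg 34.84 tilt 0.03
```

View pics/side8.png

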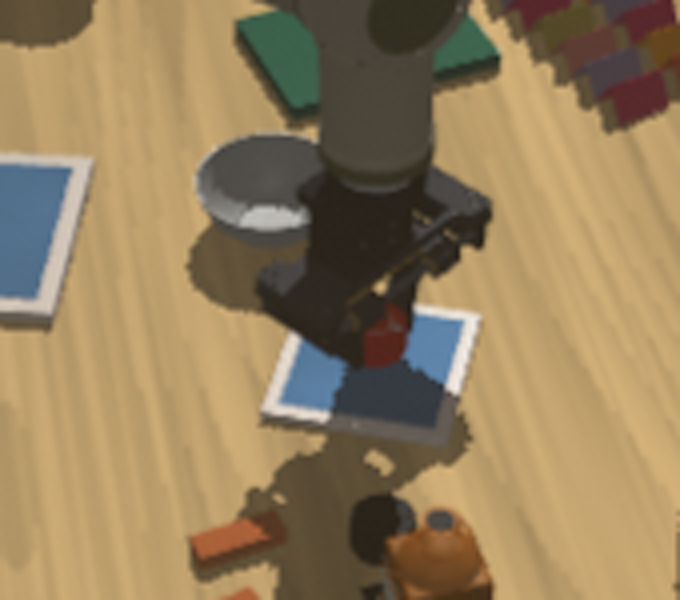

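View pics/scene8.png

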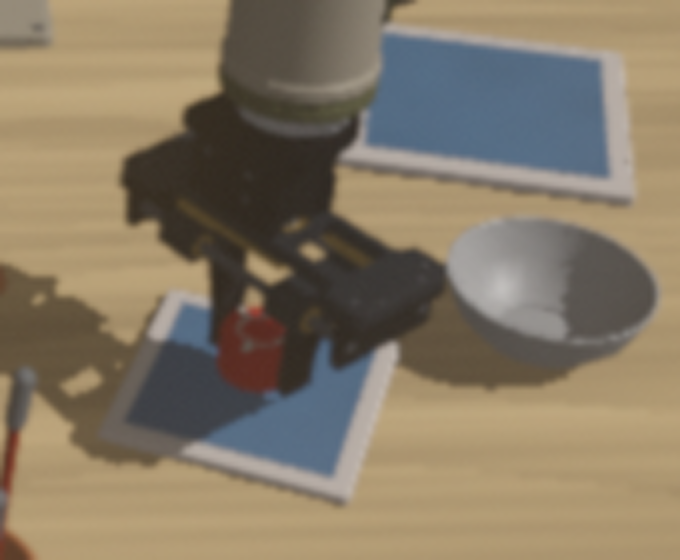

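The cap hangs over the tile's middle with the bowl clear below the gripper body. I lower it gently until it touches.

apply_moves:
  deltas:
    - [0.3, 0.004, 0, 0, 0]
    - [0.3, 0.008, 0, 0, 0]
    - [0.3, 0.012, 0, 0, 0]
    - [0.3, 0.012, 0, 0, 0]

```text
clock: 17.42
tcp_pos: [0.5384, 0.1992, 0.0133]
ee_rot: [0.75, 1.438, -0.75]
wrist_force: [0.4, -0.3, -1.3]
gripper_width: 0.0478
```

apply_moves:
  deltas:
    - [0.3, 0.001, 0, 0, 0]
    - [0.3, 0.002, 0, 0, 0]
    - [0.3, 0.002, 0, 0, 0]

```text
clock: 17.8
tcp_pos: [0.5387, 0.1993, 0.0117]
ee_rot: [0.75, 1.437, -0.75]
wrist_force: [0.2, -0.7, 0.9]
gripper_width: 0.0476
```

apply_moves:
  deltas:
    - [0.3, 0.001, 0, 0, 0]
    - [0.3, 0.001, 0, 0, 0]
    - [0.3, 0.001, 0, 0, 0]

```text
clock: 18.18
tcp_pos: [0.5387, 0.1994, 0.0108]
ee_rot: [0.75, 1.437, -0.75]
wrist_force: [0.9, 0.2, -0.5]
gripper_width: 0.0478
```

```bash
python3 st.py
```

```text
t 18.175 tcp [0.5387 0.1994 0.0108] F [ 0.87  0.18 -0.52] T [-0.045  0.019  0.003] w 0.0478
q [-0.671  0.442  0.286  1.82  -0.155  0.902  0.294] yaw y deg 34.89 tilt 0.01
```

apply_moves:
  deltas:
    - [0.3, 0.001, 0, 0, 0]
    - [0.3, 0.001, 0, 0, 0]
    - [0.3, 0.001, 0, 0, 0]

```text
clock: 18.55
tcp_pos: [0.5388, 0.1994, 0.0101]
ee_rot: [0.75, 1.437, -0.75]
wrist_force: [-0.7, -0.4, 5.9]
gripper_width: 0.0476
```

```bash
python3 st.py
```

```text
t 18.55 tcp [0.5388 0.1994 0.0101] F [-0.72 -0.4   5.9 ] T [-0.265  0.482 -0.005] w 0.0476
q [-0.671  0.443  0.286  1.82  -0.155  0.9    0.295] yaw y deg 34.89 tilt 0.02
```

Touchdown at 5.9 N. I ease back 0.5 mm, open slowly and rise.

apply_moves:
  deltas:
    - [0.3, -0.0005, 0, 0, 0]
    - [0.3, -0.0005, 0, 0, 0]
    - [0.6, -0.0005, 0, 0, 0]
    - [0.7, -0.0005, 0, 0, 0]
    - [0.9, -0.0005, 0, 0, 0]
    - [0.9, -0.0005, 0, 0, 0]
    - [0.9, -0.0005, 0, 0, 0]
  newtons: 8

```text
clock: 19.42
tcp_pos: [0.5387, 0.1994, 0.0102]
ee_rot: [0.75, 1.438, -0.75]
wrist_force: [0.6, 0.1, 1.2]
gripper_width: 0.0767
```

apply_moves:
  deltas:
    - [0.9, -0.01, 0, 0, 0]
    - [0.9, -0.03, 0, 0, 0]
    - [0.9, -0.06, 0, 0, 0]
    - [0.9, -0.1, 0, 0, 0]
    - [0.9, -0.14, 0, 0, 0]
    - [0.9, -0.18, 0, 0, 0]
    - [0.9, -0.2, 0, 0, 0]
    - [0.9, -0.2, 0, 0, 0]

```text
clock: 20.42
tcp_pos: [0.5395, 0.1996, 0.2124]
ee_rot: [0.752, 1.435, -0.747]
wrist_force: [0.7, 0.0, 0.2]
gripper_width: 0.0782
```

```bash
python3 st.py
python3 - <<'E'
from h import *
o=get_obs()
w=snapshot('wrist')[:,:,::-1];a=snapshot('side')[:,:,::-1];b=snapshot('scene')[:,:,::-1]
for n,i in(('wrist',w),('side',a),('scene',b)): cv2.imwrite(f'pics/{n}9.png',i)
P=[]
for n,i,(x0,x1,y0,y1) in(('scene',b,(360,425,250,310)),('side',a,(300,345,195,240))):
    H,S,V=cv2.split(cv2.cvtColor(i[y0:y1,x0:x1],cv2.COLOR_BGR2HSV));m=((H<7)|(H>168))&(S>110)&(V>50)
    bl=blobs(m,20)[0];print(n,bl)
    s=max(bl,key=lambda t:t[0][4])[0];P.append(ray(cam(n),(x0+s[0]+(s[2]-1)/2,y0+s[1]+(s[3]-1)/2)))
p,e=tri(P);print(p,e,"dist to tile centre",np.hypot(*(p[:2]-[.539,.198])))
E
```

```text
t 20.425 tcp [0.5395 0.1996 0.2124] F [0.73 0.02 0.21] T [-0.07   0.026 -0.008] w 0.0782
q [-0.712  0.225  0.326  1.632 -0.075  1.293  0.236] yaw y deg 34.89 tilt 0.21
scene [([25, 22, 20, 20, 276], [34.5, 32.0])]
side [([16, 14, 15, 16, 176], [23.5, 22.0])]
[0.53919859 0.19964866 0.02419735] [np.float64(0.0013218139582685047), np.float64(0.0013218139582685659)] dist to tile centre 0.001660573305428393
```

View pics/scene9.png

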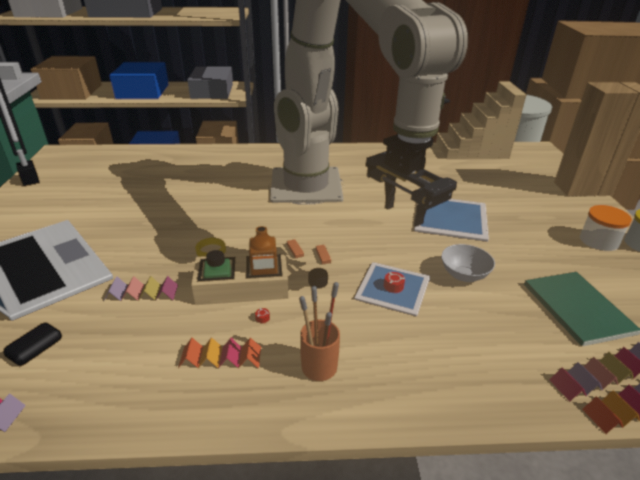

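View pics/side9.png

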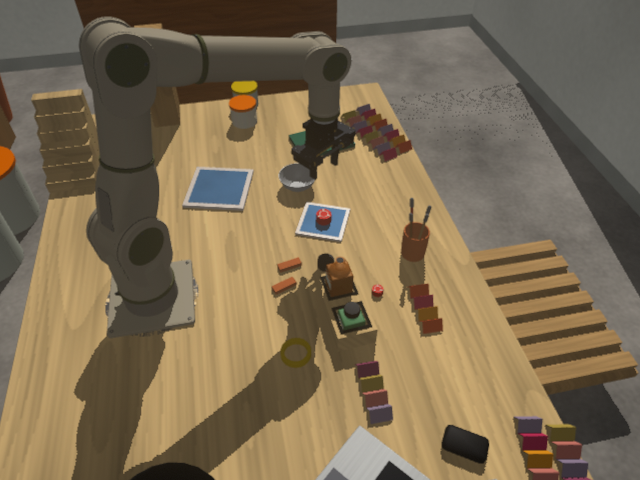

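The cap stands upright mid-tile at scene (394,282) and side (323,217). The bottle is in its well, and everything else is in the same place as in the first pictures. I hand in.

```bash
python3 -c "
from workcell import *
print(hand_in())"
```

```text
the job is handed in; nothing more can be done
None
```

I opened the solvent bottle and stood its red cap on the small glazed tile, then handed the job in at about 20.5 s. The hand-in gives no verdict, so what follows rests on my own readings.

- **Opening:** I pressed the cap with about 13 to 16 N and turned it 96° anticlockwise while pressed. It then lifted off with no more than about 2 N of pull, and the bottle stayed down in its well.
- **Placing:** I set the cap down at about 6 N, released it and raised the arm clear. My last measurement put it about 2 mm from the tile's centre, with its middle at about 24 mm height (22 mm expected; the two camera rays missed each other by 1.3 mm each). In the pictures it looks upright.
- **Surroundings:** In the last pictures the bottle is in its well and the other things look unmoved. I compared these by eye only and did not measure them.
- **Not confirmed:** The wrist showed almost no twisting moment during the turn. I took the thread as free from the easy lift and never measured the angle of the hidden inner cap. The highest side force on the cap was about 5 N, corrected by a 1 mm shift.

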